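# Touch-test the varnish disc under the magnifier

## Robot

A 6-joint arm with a two-finger parallel gripper is mounted at the origin on the work surface. World frame = base frame: x ahead of the robot, y to its left, z up, the work surface at z = 0. Lengths are in m, angles in rad, forces in N, time in s.
With the tool pointing down it reaches from about 0.3 to 0.85 m from the base axis. Payload 4.2 kg.
Tool frame: the origin (TCP) lies at the very end of the fingers, on their centre line; the grasp point (between the pads) lies 19 mm behind it; z points along the fingers, y is the line along which they close (so a half turn about z gives the same grasp; the last joint's range is limited). The gripper opens to 91 mm and grips with 3 to 60 N. Pads are 32 mm wide; open, the fingers measure 118 mm over their backs; the gripper's body (76 mm by 178 mm) begins 60 mm behind the grasp point.
Start: joints at [-1.259, 0.32, 1.565, -0, 1.257, -0.02], TCP at [0.187, -0.544, 0.214] pointing down, gripper open.
Joint ranges: [-3.11, 3.11], [-0.84, 2.01], [0.21, 2.61], [-1.34, 4.49], [0.05, 2.63], [-2.56, 2.56]. Speed limits (rad/s): [2.57, 2.57, 3.14, 3.14, 3.14, 3.14].

## Interface

Orientations are given as a unit quaternion [x, y, z, w].
In Python, from plant import ctrl, viewer gives the robot as it stands.
- The arm moves only by the tool send_rows, never from a script. Its argument "rows" is a list of rows, each a list of 6 numbers: the shift along the tool's x, y, z each as a share of 0.75 m, from -1 to 1, then the turn, a rotation vector about the tool's x, y, z each as a share of 180 degrees, from -1 to 1. A call has exactly 10 rows; each row is the pose to reach, as a shift and turn from the pose commanded when the call began, along the tool's axes at that moment, turning the shorter way round; what a row does not reach only later rows make up. A row lasts 1/10 s, in which the tool goes at most 50 mm and 8.59 degrees, less where a joint would pass 70% of its speed; a pose out of reach is approached as far as the arm can. A call with a number of a shift or a turn outside -1 to 1 is refused whole. A call with a gripper value outside its range is refused whole. "grip" is the closure in counts, from 0 (fully open) to 255 (shut), set as the call begins (left out, the last holds). The fingers move at their own pace and stop on an object; "grip_force" is the grip in N (left out, the last holds). Time passes only in rows, so rows that repeat a pose let the fingers close, or fill a call up. It gives the time, the measured TCP pose, the force, the opening and the grip force at its end, in the units of the state.
- ctrl.state(): the state, without advancing time (a new reading comes with each control period).
- viewer.snapshot(name): name is "side" or "top"; returns a dict with "frame" (384x512x3 uint8, red, green, blue), "z_map" (384x512 float32, m along the optical axis (not along the pixel's ray), 0 where there is no reading), "camera_matrix" (3x3 intrinsics, pixels), "camera_from_world" (4x4, takes a point from world to camera coordinates). Camera axes: x right, y up, looking along -z (the intrinsics and any distortion apply to the point x, -y, -z); pixel columns grow to the right and rows downward; lengths in m; the calibration is good to about 2 mm. A picture is of the moment at which its call begins.
- ctrl.hand_in(): hands the job in; it is judged then, once.
The state is a dict: "clock": time; "joint_pos": joint angles; "dq": joint speeds; "joint_torque": joint torques, N m; "position": TCP position; "eef_rot": TCP orientation; "force": force on the tool from outside, world axes, zero at the start; "ft_torque": the same for the moment, N m; "finger_gap": opening from 0.0 (shut) to 1.0 (fully open); "grasp_force": force on a finger pad.
Only numpy, scipy, OpenCV 4.12 (cv2) and the standard library are available. Lean on these libraries where they do the work, as an engineer would, in place of code of your own. Each camera call takes 0.05 s, during which the arm holds its last target. There are 200 camera calls.

## Task

Test whether the varnish is dry on the green disc of the walnut hatch cover with the brass handle: first push the swing-arm magnifier aside with your fingers until the centre of its lens is at least 15 cm to the side of that disc, then touch the green disc lightly from above with the fingertips for about half a second, and draw your hand back at least 10 cm from it, leaving the lens aside. Only push and touch: do not lift anything, do not touch the yellow disc beside it or any part of the other hatch cover (black handle), do not press hard, and do not shift the covers or the other things on the bench.

Things in the scene. Friction and masses are not known exactly. Their poses are not given: they have to be found in the camera images.
- cover_brass: The walnut hatch cover to be tested, with the BRASS handle. Loose planked slab lying flat on the bench, 140 (x) by 200 (y) by 18 mm high, 0.5 kg; origin at the centre of its underside. The handle is a 10 mm thick brass bar along its x across the middle, 80 mm long, its top 50 mm above the bench. A green disc lies at y = +65 mm, a yellow one at y = -65 mm.
- disc_green_brass: The disc to touch: green plastic-looking test disc, 40 mm diameter, 4 mm thick, near one end of the hatch cover with the brass handle; its origin is the centre of its underside, 26 mm above the bench, at (0, +65) mm along the cover's own x, y. It sits on a foam pad: pressed down it gives about 1 mm per newton, is on its stop after 6 mm, and springs back.
- disc_green_brass_top (a point): Centre of the upper face of that green disc, 30 mm above the bench.
- disc_yellow_brass: Not to be touched: yellow plastic-looking test disc, 40 mm diameter, 4 mm thick, near one end of the hatch cover with the brass handle; its origin is the centre of its underside, 26 mm above the bench, at (0, -65) mm along the cover's own x, y. It sits on a foam pad: pressed down it gives about 1 mm per newton, is on its stop after 6 mm, and springs back.
- cover_black: The other walnut hatch cover, the same shape, size and discs (green at its y = +65 mm, yellow at y = -65 mm), but with a BLACK handle; not to be touched. Origin at the centre of its underside.
- lens_center (a point): Centre of the magnifier's lens, 150 mm up; white-rimmed level disc, 136 mm outer diameter, 22 mm thick, starts over or partly over the green disc. Its x axis points along a grey bar to a vertical hinge 300 mm away on a fixed column 204 mm high (foot 130 mm wide). It swings level only, at least 0.9 rad either way, about 1 N moves it, and stays where left. Push the rim's outside, either way.
- bell: Copper ship's bell model in a wooden frame, 90 by 110 by 110 mm, loose; origin at the centre of its underside. Bystander.
- tub: Yellow plastic parts tub, 160 by 120 by 70 mm, loose; origin at the centre of its underside. Bystander.
- jar: Small closed amber varnish jar, 52 mm diameter, 70 mm high, loose; origin at the centre of its underside. Bystander.
- cork_block: Cork sanding block, 50 by 100 by 30 mm, loose; origin at the centre of its underside. Bystander.
- brush: Brush 180 mm long, lying on the bench, loose; its x axis runs along it. Bystander.
Things that resemble listed ones, but are neither listed nor needed, are in the scene too. Leave any turquoise look-alike of the cover_brass alone.

How it is judged:
By the outcome, as a careful person would: the job done as asked, in the order asked, and still so for the second after the job is handed in, with the robot touching nothing.
It also fails if it takes over 54 s, if anything falls off the work surface, if the arm or the gripper's body presses on something with over 40 N, if the wrist force passes 120 N, or if a joint passes its speed limit or range.

## Working session

There is one attempt and no reset: what is moved stays moved. The work goes in short steps, Python scripts to look and compute and a tool call to move; the robot and the scene stay as the last step left them, time stands still between calls to the robot, and variables do not carry over. Pictures are saved under pics/ and viewed, at most 10 in all, crops included, and the job is handed in when it is done.

Besides the shell and the picture viewer there is one more tool, called as name(argument=value, ...) on one line, values as JSON. send_rows: Moves the arm, as the interface text tells. Shift numbers are shares of 0.75 m and turn numbers shares of 180 degrees, none past 1 either way. Its arguments: {"type":"object","properties":{"rows":{"type":"array"},"grip":{"type":"number"},"grip_force":{"type":"number"}},"required":["rows"]}

```bash
mkdir -p pics && cat > h.py <<'E'
import numpy as np, cv2
from plant import ctrl, viewer
def snap(n, f):
    s=viewer.snapshot(n); np.savez('%s.npz'%f, **s)
    cv2.imwrite('pics/%s.png'%f, s['frame'][:,:,::-1]); return s
def load(f): return dict(np.load('%s.npz'%f))
def world(s,u,v,z=None):
    K=s['camera_matrix']; M=np.linalg.inv(s['camera_from_world'])
    r=np.array([(u-K[0,2])/K[0,0], -(v-K[1,2])/K[1,1], -1.])
    o=M[:3,3]; d=M[:3,:3]@r
    t=float(s['z_map'][int(v),int(u)]) if z is None else (z-o[2])/d[2]
    return o+t*d
E
python3 - <<'E'
from h import *
a=snap('top','top0'); b=snap('side','side0')
cv2.imwrite('pics/both.png',cv2.resize(np.hstack([a['frame'],b['frame']])[:,:,::-1],(800,300)))
st=ctrl.state(); print(st['position'],st['eef_rot'],st['force'],st['clock'])
E
```

```text
[ 0.18716976 -0.54323282  0.21320291] [ 9.86268756e-01  1.65146371e-01 -1.26701025e-04 -7.75547751e-04] [ 0.69597499  0.6921952  -0.17523102] 0.1
```

View pics/top0.png

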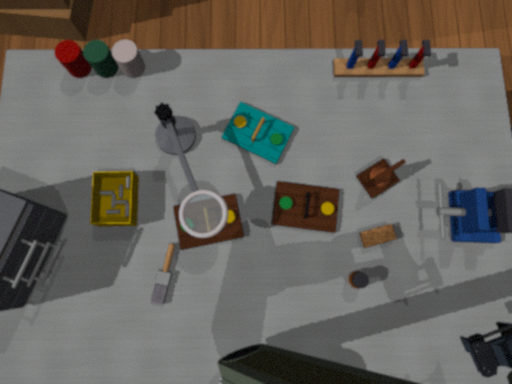

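View pics/side0.png

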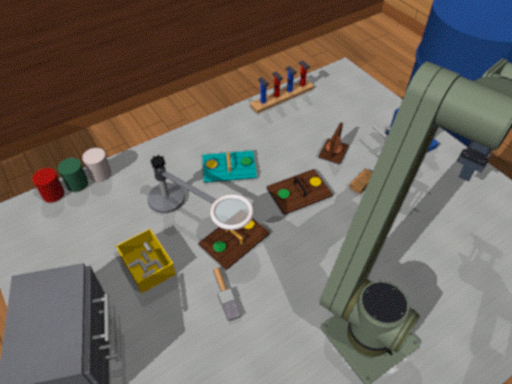

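The top view shows the lens at (203,214) over a walnut cover, with its yellow disc at (231,216). The black-handled walnut cover is at (306,206), the turquoise look-alike at (259,132), and the hinge column near (168,120). Candidates for the green disc are side (219,246) under the lens, side (284,194) on the black-handled cover, and side (246,161) on the turquoise one. I choose (219,246) and will check it in a crop.

```bash
python3 - <<'E'
from h import *
a=load('top0'); b=load('side0')
c1=cv2.resize(a['frame'][90:260,140:350],None,fx=3.5,fy=3.5,interpolation=cv2.INTER_CUBIC)[:, :400]
c1=cv2.resize(a['frame'][170:260,160:260],(400,360),interpolation=cv2.INTER_CUBIC)
c2=cv2.resize(b['frame'][185:275,185:285],(400,360),interpolation=cv2.INTER_CUBIC)
cv2.imwrite('pics/crop.png',np.hstack([c1,c2])[:,:,::-1])
P=lambda n,*x:print(n,np.round(world(*x),3))
P('green side',b,219,246,.03);P('yellow side',b,249,226,.03);P('yellow top',a,231,216,.03)
P('lens',a,203,214,.161);P('col',a,165,112,.204); P('col side',b,158,160,.204); P('lens side',b,232,211,.161)
P('blackgreen',a,286,203,.03);P('blackyel',a,328,209,.03)
for n,u,v in [('tub',115,198),('jar',359,279),('brush',163,272),('bell',379,178),('cork',379,235),('turq',259,132)]: P(n,a,u,v,.03)
M=np.linalg.inv(a['camera_from_world']);print(M[:3,3])
E
```

```text
green side [0.486 0.213 0.03 ]
yellow side [0.499 0.089 0.03 ]
yellow top [0.513 0.076 0.03 ]
lens [0.5   0.147 0.161]
col [0.778 0.251 0.204]
col side [0.778 0.258 0.204]
lens side [0.495 0.152 0.161]
blackgreen [ 0.552 -0.094  0.03 ]
blackyel [ 0.533 -0.223  0.03 ]
tub [0.572 0.434 0.03 ]
jar [ 0.321 -0.305  0.03 ]
brush [0.346 0.278 0.03 ]
bell [ 0.63  -0.388  0.03 ]
cork [ 0.451 -0.375  0.03 ]
turq [ 0.784 -0.014  0.03 ]
[0.34779248 0.03105891 1.1874811 ]
```

View pics/crop.png

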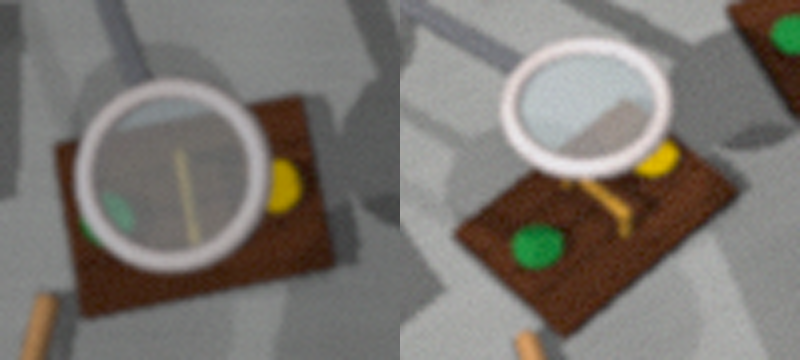

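The crop confirms the choice: a brass bar handle, the green disc at side pixel (219.3,246.5) and top pixel (188,223.7) seen through the lens, and the yellow disc at top (230.5,216.5). I plan to push the lens towards -y, starting from its +y side.

```bash
cat >> h.py <<'E'
from scipy.spatial.transform import Rotation as R
def shares(targets, turn_deg_world_z=0, pos=None, q=None):
    """tool-frame shift shares from current pose to world targets"""
    st=ctrl.state(); r=R.from_quat(st['eef_rot']); p=np.array(st['position'])
    tilt=r.as_matrix()
    for t in targets: print(np.round(tilt.T@(np.array(t)-p)/.75,4), 'turn z share',-turn_deg_world_z/180)
    print('pos',np.round(p,4),'toolY deg',round(np.degrees(np.arctan2(tilt[1,1],tilt[0,1])),1),'F',np.round(st['force'],2),'clk',st['clock'])
E
python3 - <<'E'
from h import *
a=load('top0'); b=load('side0')
print(world(a,188,223.7,.03),world(b,219.3,246.5,.03),world(a,230.5,216.5,.03),world(b,249.5,224.8,.03))
shares([(.42,-.15,.28)],48)
E
```

```text
[0.49038835 0.20731591 0.03      ] [0.4838838  0.21340378 0.03      ] [0.51158062 0.07758241 0.03      ] [0.50231882 0.08490009 0.03      ]
[ 0.4643 -0.3947 -0.0884] turn z share -0.26666666666666666
pos [ 0.1872 -0.5432  0.2132] toolY deg -71.0 F [ 0.7   0.69 -0.18] clk 0.1
```

send_rows(rows=[[0.046,-0.04,-0.02,0,0,-0.027],[0.093,-0.08,-0.04,0,0,-0.053],[0.14,-0.12,-0.06,0,0,-0.08],[0.186,-0.16,-0.08,0,0,-0.107],[0.232,-0.2,-0.09,0,0,-0.133],[0.28,-0.24,-0.09,0,0,-0.16],[0.325,-0.28,-0.09,0,0,-0.187],[0.37,-0.32,-0.09,0,0,-0.213],[0.42,-0.36,-0.09,0,0,-0.24],[0.465,-0.395,-0.09,0,0,-0.267]], grip=255, grip_force=20)

```text
clock: 1.1
position: [0.421, -0.1478, 0.2813]
eef_rot: [0.832, 0.554, 0.0, -0.0]
force: [0.6, -0.6, 0.0]
finger_gap: 0.154
grasp_force: 0.0
```

```bash
python3 - <<'E'
from h import *
shares([(.445,.275,.28)],48)
E
```

```text
[ 0.5325 -0.1881  0.0018] turn z share -0.26666666666666666
pos [ 0.421  -0.1478  0.2813] toolY deg -22.7 F [ 0.6  -0.63  0.01] clk 1.1
```

send_rows(rows=[[0.053,-0.019,0,0,0,-0.027],[0.107,-0.038,0,0,0,-0.053],[0.16,-0.056,0,0,0,-0.08],[0.213,-0.075,0,0,0,-0.107],[0.266,-0.094,0,0,0,-0.133],[0.32,-0.113,0,0,0,-0.16],[0.373,-0.132,0,0,0,-0.187],[0.426,-0.15,0,0,0,-0.213],[0.48,-0.169,0,0,0,-0.24],[0.532,-0.188,0,0,0,-0.267]])

```text
clock: 2.1
position: [0.4457, 0.2742, 0.281]
eef_rot: [0.535, 0.845, -0.0, -0.0]
force: [0.6, -1.1, -0.2]
finger_gap: 0.003
grasp_force: 0.0
```

```bash
python3 - <<'E'
from h import *
shares([(.445,.275,.13)],0)
E
```

```text
[ 0.0014 -0.0003  0.2014] turn z share 0.0
pos [0.4457 0.2742 0.281 ] toolY deg 25.4 F [ 0.58 -1.1  -0.19] clk 2.1
```

send_rows(rows=[[0,0,0.02,0,0,0],[0,0,0.045,0,0,0],[0,0,0.07,0,0,0],[0,0,0.095,0,0,0],[0,0,0.12,0,0,0],[0,0,0.145,0,0,0],[0,0,0.17,0,0,0],[0,0,0.19,0,0,0],[0,0,0.2,0,0,0],[0,0,0.2,0,0,0]])

```text
clock: 3.1
position: [0.4454, 0.272, 0.1303]
eef_rot: [0.536, 0.844, -0.001, -0.001]
force: [-0.3, -0.2, 0.2]
finger_gap: 0.008
grasp_force: 0.0
```

```bash
python3 - <<'E'
from h import *
th=np.linspace(.367,.82,10)-.28
shares([(.779-.311*np.cos(t),.254-.311*np.sin(t),.13) for t in th])
b=snap('side','side1')
cv2.imwrite('pics/s1.png',cv2.resize(b['frame'][100:300,120:380],None,fx=3,fy=3,interpolation=cv2.INTER_CUBIC)[:,:,::-1])
E
```

```text
[-0.0678  0.0032  0.0004] turn z share 0.0
[-0.0876 -0.0035  0.0005] turn z share 0.0
[-0.1077 -0.0092  0.0005] turn z share 0.0
[-0.128  -0.0139  0.0005] turn z share 0.0
[-0.1486 -0.0175  0.0005] turn z share 0.0
[-0.1693 -0.0201  0.0005] turn z share 0.0
[-0.1901 -0.0217  0.0005] turn z share 0.0
[-0.211  -0.0222  0.0006] turn z share 0.0
[-0.2318 -0.0217  0.0006] turn z share 0.0
[-0.2526 -0.0201  0.0006] turn z share 0.0
pos [0.4454 0.272  0.1303] toolY deg 25.1 F [-0.3  -0.18  0.23] clk 3.1
```

View pics/s1.png

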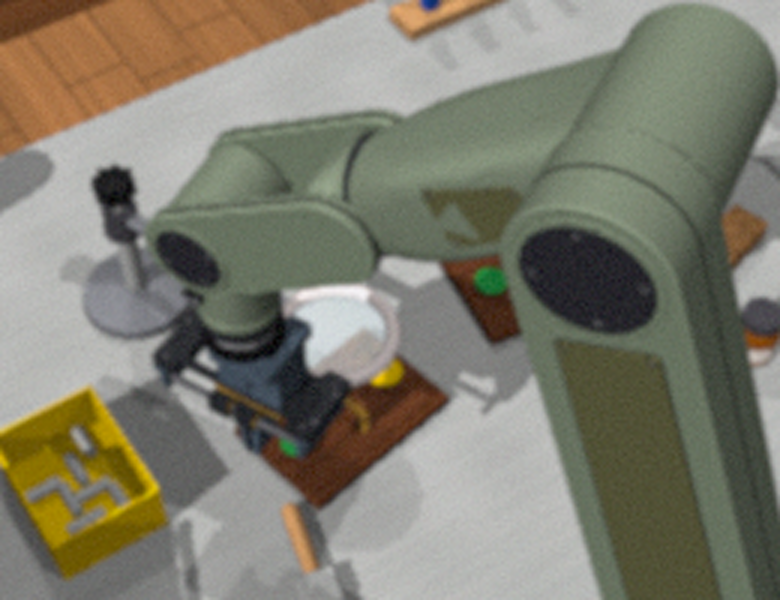

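The gripper is beside the lens on its +y side (lens at about (345,340) in the crop) and clear of everything, so I start pushing along the arc.

send_rows(rows=[[-0.02,0,0,0,0,0],[-0.04,0.003,0,0,0,0],[-0.055,0.003,0,0,0,0],[-0.068,0.003,0,0,0,0],[-0.078,0,0,0,0,0],[-0.088,-0.004,0,0,0,0],[-0.098,-0.006,0,0,0,0],[-0.108,-0.009,0,0,0,0],[-0.118,-0.011,0,0,0,0],[-0.128,-0.014,0,0,0,0]])

```text
clock: 4.15
position: [0.4776, 0.1806, 0.1314]
eef_rot: [0.536, 0.844, 0.0, 0.0]
force: [-1.3, 0.4, 0.5]
finger_gap: 0.003
grasp_force: 0.4
```

```bash
python3 - <<'E'
from h import *
th=np.linspace(.367,.85,10)-.28
shares([(.779-.311*np.cos(t),.254-.311*np.sin(t),.13) for t in th])
E
```

```text
[0.0607 0.0162 0.0019] turn z share 0.0
[0.0396 0.009  0.0019] turn z share 0.0
[0.0182 0.0031 0.0019] turn z share 0.0
[-0.0035 -0.0017  0.0019] turn z share 0.0
[-0.0255 -0.0054  0.0019] turn z share 0.0
[-0.0476 -0.0078  0.0019] turn z share 0.0
[-0.0698 -0.0091  0.0019] turn z share 0.0
[-0.0921 -0.0091  0.0019] turn z share 0.0
[-0.1143 -0.008   0.0019] turn z share 0.0
[-0.1364 -0.0057  0.0019] turn z share 0.0
pos [0.4776 0.1806 0.1314] toolY deg 25.1 F [-1.26  0.45  0.49] clk 4.15
```

send_rows(rows=[[-0.014,-0.003,0,0,0,0],[-0.028,-0.005,0,0,0,0],[-0.042,-0.007,0,0,0,0],[-0.056,-0.008,0,0,0,0],[-0.07,-0.009,0,0,0,0],[-0.084,-0.009,0,0,0,0],[-0.098,-0.009,0,0,0,0],[-0.112,-0.008,0,0,0,0],[-0.125,-0.007,0,0,0,0],[-0.136,-0.006,0,0,0,0]])

```text
clock: 5.15
position: [0.5171, 0.086, 0.1314]
eef_rot: [0.536, 0.844, -0.0, 0.0]
force: [0.3, 1.4, 0.8]
finger_gap: 0.004
grasp_force: 0.4
```

```bash
python3 - <<'E'
from h import *
shares([(.45,.16,.135),(.45,.21,.18)])
a=snap('top','top2')
cv2.imwrite('pics/t2.png',cv2.resize(a['frame'][80:280,130:390],None,fx=3,fy=3,interpolation=cv2.INTER_CUBIC)[:,:,::-1])
E
```

```text
[ 0.1273 -0.0391 -0.0048] turn z share 0.0
[ 0.1876 -0.0108 -0.0648] turn z share 0.0
pos [0.5171 0.086  0.1314] toolY deg 25.1 F [0.33 1.38 0.76] clk 5.15
```

View pics/t2.png

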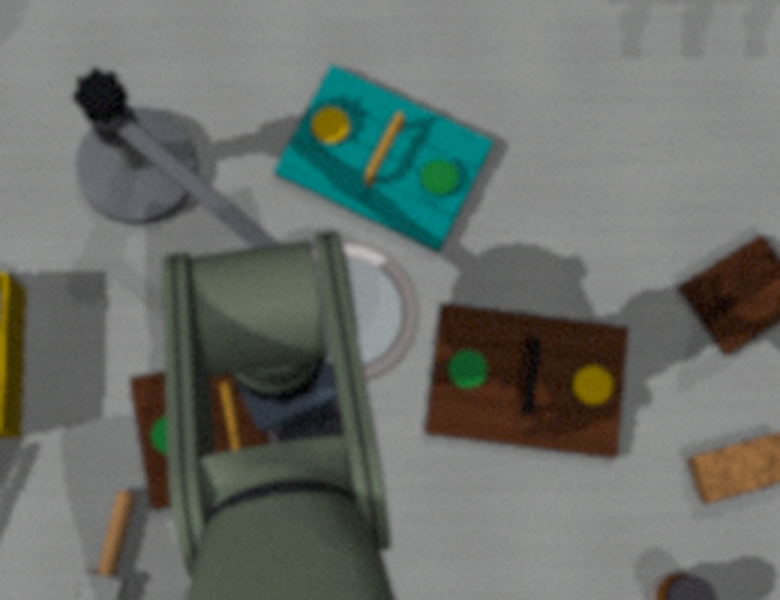

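The lens has swung clear: its centre is at about crop (345,310), which is full-frame (245,183). The covers look unmoved. I'll back away from the lens, then up.

send_rows(rows=[[0.02,-0.006,0,0,0,0],[0.05,-0.015,0,0,0,0],[0.085,-0.026,-0.005,0,0,0],[0.127,-0.036,-0.02,0,0,0],[0.17,-0.025,-0.05,0,0,0],[0.21,-0.01,-0.08,0,0,0],[0.25,0.01,-0.11,0,0,0],[0.28,0.02,-0.12,0,0,0],[0.3,0.028,-0.12,0,0,0],[0.3,0.028,-0.12,0,0,0]])

```text
clock: 6.2
position: [0.4389, 0.301, 0.2208]
eef_rot: [0.535, 0.845, -0.0, -0.0]
force: [0.1, 0.1, -0.4]
finger_gap: 0.006
grasp_force: 0.0
```

```bash
python3 - <<'E'
from h import *
a=snap('top','top3'); b=snap('side','side3')
c1=cv2.resize(a['frame'][140:260,160:280],(400,400),interpolation=cv2.INTER_CUBIC)
c2=cv2.resize(b['frame'][150:270,185:305],(400,400),interpolation=cv2.INTER_CUBIC)
cv2.imwrite('pics/c3.png',np.hstack([c1,c2])[:,:,::-1])
shares([(.487,.21,.06)])
for n,s in(('t',a),('s',b)):
    h=cv2.cvtColor(s['frame'],cv2.COLOR_RGB2HSV); m=cv2.inRange(h,(50,120,50),(75,255,255))
    N,_,stt,c=cv2.connectedComponentsWithStats(m)
    for i in range(1,N):
        if stt[i,4]>25: print(n,stt[i],np.round(c[i],1),np.round(world(s,*c[i],.03),4))
E
```

```text
[-0.1339  0.0081  0.2138] turn z share 0.0
pos [0.4391 0.2987 0.2203] toolY deg 25.2 F [-0.34  0.05 -1.04] clk 6.3
t [ 85  41  23  22 295] [96.  51.5] [1.0707 0.5271 0.03  ]
t [271 134  11  10  94] [276.1 138.5] [ 0.7621 -0.068   0.03  ]
t [279 197  13  12 127] [285.2 202.5] [ 0.5541 -0.0916  0.03  ]
t [180 218  14  14 140] [186.6 224.6] [0.4878 0.2114 0.03  ]
s [ 60 159  21  20 141] [ 69.4 167.5] [1.0931 0.4992 0.03  ]
s [278 189  11   9  83] [283.2 193.1] [ 0.5523 -0.0899  0.03  ]
s [213 241  13  11 112] [219.  246.1] [0.4858 0.2133 0.03  ]
```

View pics/c3.png

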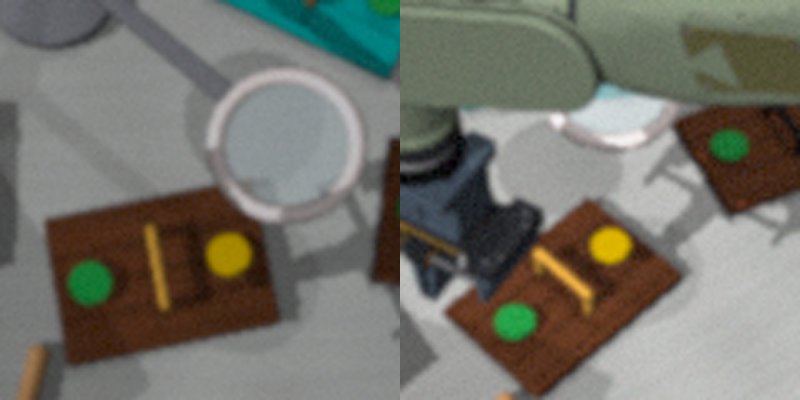

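The view is clear: the green disc is at crop (90,284) and reads (0.487,0.212). The lens centre is at crop (287,143), full-frame (246.1,182.9), well aside. I'll move over the disc.

send_rows(rows=[[-0.03,0.002,0,0,0,0],[-0.07,0.004,0,0,0,0],[-0.11,0.007,0.01,0,0,0],[-0.132,0.009,0.04,0,0,0],[-0.132,0.009,0.08,0,0,0],[-0.132,0.009,0.12,0,0,0],[-0.132,0.009,0.16,0,0,0],[-0.132,0.009,0.19,0,0,0],[-0.132,0.009,0.205,0,0,0],[-0.132,0.009,0.205,0,0,0]])

```text
clock: 7.3
position: [0.4869, 0.2112, 0.066]
eef_rot: [0.537, 0.844, -0.002, -0.001]
force: [-0.7, 0.4, 0.7]
finger_gap: 0.005
grasp_force: 0.0
```

```bash
python3 - <<'E'
from h import *
l=world(load('top3'),246.1,182.9,.161); print(l,np.hypot(*(l[:2]-[.487,.212])))
shares([(.487,.212,.033),(.487,.212,.0285)])
E
```

```text
[0.58654727 0.02920254 0.161     ] 0.2081455512186249
[0.0009 0.0007 0.0441] turn z share 0.0
[0.0009 0.0008 0.0501] turn z share 0.0
pos [0.4869 0.2112 0.066 ] toolY deg 25.1 F [-0.74  0.39  0.67] clk 7.3
```

send_rows(rows=[[0.001,0.001,0.005,0,0,0],[0.001,0.001,0.01,0,0,0],[0.001,0.001,0.015,0,0,0],[0.001,0.001,0.02,0,0,0],[0.001,0.001,0.025,0,0,0],[0.001,0.001,0.03,0,0,0],[0.001,0.001,0.034,0,0,0],[0.001,0.001,0.038,0,0,0],[0.001,0.001,0.042,0,0,0],[0.001,0.001,0.042,0,0,0]])

```text
clock: 8.3
position: [0.4883, 0.2135, 0.0357]
eef_rot: [0.536, 0.844, -0.0, -0.0]
force: [1.0, 1.1, 1.2]
finger_gap: 0.01
grasp_force: 0.0
```

```bash
python3 - <<'E'
from h import *
shares([(.487,.212,.028)])
b=snap('side','side4')
cv2.imwrite('pics/s4.png',cv2.resize(b['frame'][185:275,175:285],None,fx=6,fy=6,interpolation=cv2.INTER_CUBIC)[:,:,::-1])
E
```

```text
[-0.0011 -0.0024  0.0103] turn z share 0.0
pos [0.4883 0.2135 0.0357] toolY deg 25.1 F [0.98 1.13 1.15] clk 8.3
```

View pics/s4.png

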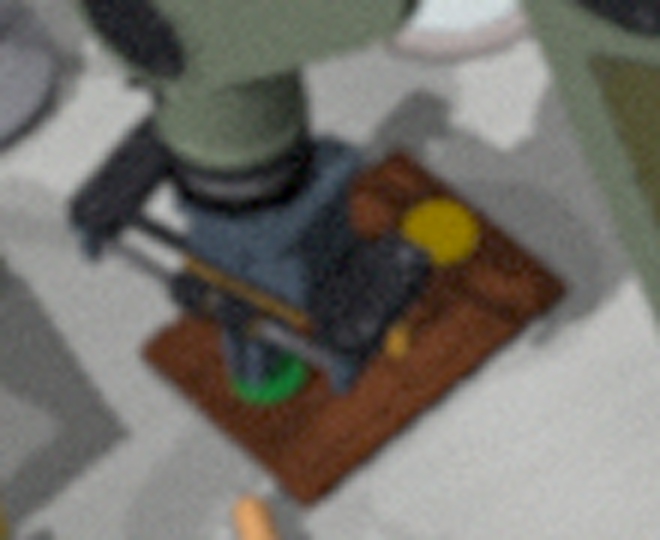

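The closed fingertips sit over the green disc at crop (265,375). The handle and the yellow disc are clear. Next is a slow, light touch.

send_rows(rows=[[0,-0.001,0.002,0,0,0],[0,-0.001,0.004,0,0,0],[0,-0.001,0.006,0,0,0],[0,-0.001,0.008,0,0,0],[0,-0.001,0.009,0,0,0],[0,-0.001,0.01,0,0,0],[0,-0.001,0.01,0,0,0],[0,-0.001,0.01,0,0,0],[0,-0.001,0.01,0,0,0],[0,-0.001,0.01,0,0,0]])

```text
clock: 9.35
position: [0.4879, 0.2134, 0.0287]
eef_rot: [0.536, 0.844, 0.0, 0.0]
force: [-1.1, 0.2, 1.6]
finger_gap: 0.005
grasp_force: 0.9
```

```bash
python3 - <<'E'
from h import *
for i in range(3):
    viewer.snapshot('side'); s=ctrl.state(); print(np.round(s['force'],2),round(s['position'][2],4),s['grasp_force'],s['clock'])
E
```

```text
[-0.43  0.08  1.26] 0.0287 0.8604367962107062 9.4
[-0.09  0.24  0.89] 0.0287 0.8668194059282541 9.45
[-0.62 -0.62  2.1 ] 0.0287 0.8726462675258517 9.5
```

Contact is confirmed: mean Fz is about 1.5 N, the pad load is steady at 0.87 N against 0 in free air, and the tip is at 28.7 mm (1.3 mm compression). I'll lift straight up.

send_rows(rows=[[0,-0.001,0,0,0,0],[0,-0.001,-0.02,0,0,0],[0,-0.001,-0.05,0,0,0],[0,-0.001,-0.08,0,0,0],[0,-0.001,-0.12,0,0,0],[0,-0.001,-0.16,0,0,0],[0,-0.001,-0.2,0,0,0],[0.03,-0.001,-0.24,0,0,0],[0.08,-0.001,-0.26,0,0,0],[0.12,-0.001,-0.27,0,0,0]])

```text
clock: 10.5
position: [0.449, 0.2959, 0.233]
eef_rot: [0.537, 0.844, 0.002, 0.001]
force: [0.4, 0.1, -0.1]
finger_gap: 0.006
grasp_force: 0.0
```

send_rows(rows=[[0.02,0,0,0,0,0],[0.03,0,0,0,0,0],[0.03,0,0,0,0,0],[0.03,0,0,0,0,0],[0.03,0,0,0,0,0],[0.03,0,0,0,0,0],[0.03,0,0,0,0,0],[0.03,0,0,0,0,0],[0.03,0,0,0,0,0],[0.03,0,0,0,0,0]])

```text
clock: 11.5
position: [0.4395, 0.3149, 0.2312]
eef_rot: [0.536, 0.844, 0.0, 0.0]
force: [0.4, 0.0, -0.2]
finger_gap: 0.006
grasp_force: 0.0
```

```bash
python3 - <<'E'
from h import *
a=snap('top','top5'); d=load('top3')
cv2.imwrite('pics/t5.png',cv2.resize(np.vstack([d['frame'][130:260,80:400],a['frame'][130:260,80:400]]),None,fx=2,fy=2)[:,:,::-1])
h=cv2.cvtColor(a['frame'],cv2.COLOR_RGB2HSV); m=cv2.inRange(h,(50,120,50),(75,255,255))
N,_,stt,c=cv2.connectedComponentsWithStats(m)
for i in range(1,N):
    if stt[i,4]>25: print(np.round(c[i],1),stt[i,4])
s=ctrl.state(); print(s['position'],s['grasp_force'],s['dq'])
E
```

```text
[95.8 51.7] 298
[276.1 138.5] 93
[285.2 202.5] 129
[186.6 224.6] 141
[0.43948965 0.31487302 0.23119365] 0.0 [ 0.00195881  0.00108523  0.00037666  0.00220023  0.00041335 -0.00178821]
```

View pics/t5.png

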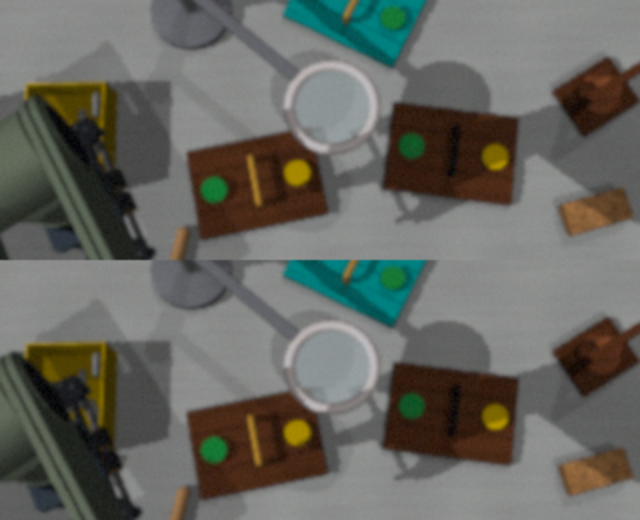

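The views before and after the touch match: the lens is still aside at (332,366), the green disc is unshifted at (214,450), and the hand is clear.

```bash
python3 -c "
from plant import ctrl
print(ctrl.hand_in())"
```

```text
the job is handed in; nothing more can be done
None
```

The job is handed in at about 11.5 s: the lens is pushed about 21 cm from the green disc of the brass-handled cover, the disc was touched at about 1.5 N for roughly 0.8 s (a little over the half second asked), the hand is drawn back about 20 cm, and nothing else visibly moved in the before/after pictures.

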